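# Brace a square jar and unscrew its tight lid

## Robot

A 7-joint arm with a two-finger parallel gripper is mounted at the origin on a cart in front of the work surface, level with it; the furniture and walls round the work are solid. World frame = base frame: x ahead of the robot, y to its left, z up, the work surface at z = 0. Lengths are in m, angles in degrees, forces in N, time in s.
With the tool pointing down it reaches from about 0.425 to 1.025 m from the base axis. Payload 9.4 kg.
Tool frame: the origin (TCP) lies between the finger pads; the fingertips stand 11 mm ahead of it and the grasp point (between the pads) lies 8 mm behind it (bot.tips_ahead is the distance from the TCP to the fingertips, in m); z points along the fingers, y is the direction in which the jaws open and shut (so a half turn about z gives the same grasp; the last joint's range is limited). The gripper opens to 85 mm and grips with 20 to 120 N. Pads are 22 mm wide; open, the fingers measure 114 mm over their backs; the gripper's body (76 mm by 85 mm) begins 54 mm behind the grasp point. The pads swing forward as they close: fully open they stand 13 mm farther back than shut.
Start: joints at [62.24, 34.337, -0.143, 91.639, 0.103, 54.024, -4.572], TCP at [0.288, -0.666, 0.213] pointing down, gripper open.
Joint ranges: [-147.43, 147.43], [-19.82, 112.94], [-74.19, 73.91], [6.32, 146.72], [-59.91, 239.91], [6.04, 106.73], [-150.56, 150.56]. Speed limits (degrees/s): [127.2, 127.2, 172.46, 172.46, 180, 180, 180].

## Interface

Orientations are given as a 3x3 rotation matrix whose columns are the frame's x, y, z axes.
In Python, from plant import monitor, cams, job, bot gives the robot as it stands.
- The arm moves only by the shell command python3 -m jog 'ROWS' [OPENING] [FORCE]. ROWS is text: rows parted by semicolons, each of 4 numbers parted by spaces: the shift along the tool's x, y, z in m, then the turn about the tool's z in degrees. In form: tx ty tz twist; .... A call has 1 to 8 rows; each row is the pose to reach, as a shift and turn from the pose measured when the call began, along the tool's axes at that moment; what a row does not reach only later rows make up. A row lasts 1/12 s, in which the tool goes at most 41.7 mm and 7.16 degrees, less where a joint would pass 70% of its speed; a pose out of reach is approached as far as the arm can. A call with a gripper value outside its range is refused whole. OPENING is the closure in counts, from 0 (fully open) to 255 (shut), set as the call begins (- or left out, the last holds). The fingers move at their own pace and stop on an object; FORCE is the grip in N (left out, the last holds). Time passes only in rows, so rows that repeat a pose let the fingers close. It gives the time, the measured TCP pose, the force and the opening at its end, in the units of the state.
- monitor.read_state(): the state, without advancing time (a new reading comes with each control period).
- cams.grab_frame(name): name is "scene" or "top" or "wrist"; returns the picture (480x640x3 uint8, red, green, blue); there is no depth.
- cams.calibration(name): a dict with "vertical_fov" (degrees; the focal length in pixels is half the picture's height over the tangent of half this angle, whatever the lens; pixels are square), "cx", "cy" (the principal point, pixels), "dist" ([k1, k2, p1, p2, k3] as OpenCV has them; the pictures are not rectified), "rvec" (rotation vector, rad) and "tvec" (3), from world to camera coordinates, as OpenCV has them. Camera axes: x right, y down, z forward; pixel columns grow to the right and rows downward; lengths in m; the calibration is good to about 2 mm. A picture is of the moment at which its call begins: read the wrist's pose just before it. calibration takes no time and is no camera call; for the wrist camera it gives the pose at the moment of the call.
- job.sign_off(): hands the job in, once; it reports no verdict.
The state is a dict: "t": time; "joints": joint angles; "qd": joint speeds; "effort": joint torques, N m; "position": TCP position; "tool_rot": TCP orientation; "wrist_force": force on the tool from outside, world axes, zero at the start; "ft_torque": the same for the moment, N m; "finger_gap": finger opening in m.
Only numpy, scipy, OpenCV 4.12 (cv2) and the standard library are available. Lean on these libraries where they do the work, as an engineer would, in place of code of your own. Each camera call takes 0.05 s, during which the arm holds its last target.

## Task

Stand the closed square jar upright, fully down, in the square pocket of the wooden block, so that it cannot turn. Then unscrew its tight lid anticlockwise (about 65 degrees, well short of a quarter turn), stop once the thread lets go, and lift the lid straight off with the jar staying seated in the pocket. Finish while still holding the lid level, over the jar and just above its mouth (a few centimetres) without touching it; leave the other things on the worktop alone.

Things in the scene. Friction and masses are not known exactly. Their poses are not given: they have to be found in the camera images.
- jar_center (a point): Loose square amber glass jar with a round neck, about 0.35 kg: body 54 x 54 mm with 6 mm rounded edges, 66 mm tall; 96 mm tall with its lid. The point is the centre of the square body, 33 mm above the jar's underside; z is up, x and y are square to its flat sides (every quarter turn fits the pocket alike). The round mouth, 37 mm across outside, is 59 mm above this point.
- lid_center (a point): Ribbed black screw lid on the jar, 40 g: 52 mm diameter, 24 mm tall; the point is its centre, z up its axis. Screwed on, its lower edge is 72 mm above the jar's underside (6 mm above the body's shoulder) and the point 51 mm above jar_center, with 1 mm axial play; it does not rise as it turns. The jar may be lifted by it. Freed, it lifts straight up; its lower edge clears the mouth after 20 mm.
- jar_thread (a joint): Unscrewing angle of lid against jar, rad: 0 tight (start), grows anticlockwise seen from above (the lid's own angle leads it by about 0.05). Stiff: 0.25 N m all the way; stays where left. The lid is free to lift from about 0.85 to 1.5, best 1.13; further on the lugs catch again. Follows only while the lid is on. The jar itself turns 0.05 to 0.2 rad in the pocket before its walls hold it.
- pocket_floor (a point): Fixed wooden block 100 x 100 x 32 mm on the worktop, with a centred square pocket, 59 mm wide at its bottom, 24 mm deep, rim bevelled 4 mm. The point is the centre of the pocket's floor, 8 mm above the worktop; z is up, x and y are square to the pocket's walls. A fully seated jar has jar_center 33 mm above it.
- jam: Bystander: round jam jar, 69 mm wide, 99 mm tall; origin at the centre of its underside.
- mill: Bystander: dark wooden pepper mill, 58 mm wide, 160 mm tall; origin at the centre of its underside.
- salt: Bystander: salt shaker, 44 mm wide, 90 mm tall; origin at the centre of its underside.
- tin: Bystander: round tin, 75 mm wide, 58 mm tall; origin at the centre of its underside.
- mug: Bystander: mug with a handle, 88 x 128 x 100 mm; origin at the centre of its underside.
Mind the look-alikes: they are no part of the job. Of the things that look like the part that bears lid_center, the largest one is meant.

How it is judged:
By the outcome, as a careful person would: the job done as asked, in the order asked, and still so for the second after the job is handed in, while the arm keeps its last pose, push and grip.
It also fails if it takes over 53 s, if anything falls off the work surface, if the arm or the gripper's body presses on something with over 40 N, if the wrist force passes 120 N, or if a joint passes its speed limit or range.

## Working session

There is one attempt and no reset: what is moved stays moved. The work goes in short steps, Python scripts to look and compute and a shell command to move; the robot and the scene stay as the last step left them, time stands still between calls to the robot, and variables do not carry over. Pictures are saved under pics/ and viewed, and the job is handed in when it is done.

```bash
ls; mkdir -p pics; cat > h.py <<'E'
import numpy as np, cv2
from plant import monitor, cams, job, bot
def snap(n,f):
    c=cams.calibration(n); im=cams.grab_frame(n); cv2.imwrite('pics/'+f+'.png',cv2.cvtColor(im,cv2.COLOR_RGB2BGR)); np.save('pics/'+f+'.npy',np.array([c],dtype=object),allow_pickle=True); return im,c
def cal(f): return np.load('pics/'+f+'.npy',allow_pickle=True)[0]
def KD(c):
    fl=240/np.tan(np.radians(c['vertical_fov'])/2); return np.array([[fl,0,c['cx']],[0,fl,c['cy']],[0,0,1.]]),np.array(c['dist'],float)
def ray(c,px):
    K,D=KD(c); u=cv2.undistortPoints(np.array([[px]],float),K,D)[0,0]
    R=cv2.Rodrigues(np.array(c['rvec'],float))[0]; t=np.array(c['tvec'],float).ravel()
    o=-R.T@t; d=R.T@np.array([u[0],u[1],1]); return o,d/np.linalg.norm(d)
def onz(c,px,z):
    o,d=ray(c,px); return o+d*(z-o[2])/d[2]
def proj(c,P):
    K,D=KD(c); return cv2.projectPoints(np.array(P,float).reshape(-1,3),np.array(c['rvec'],float),np.array(c['tvec'],float),K,D)[0][:,0]
def tri(l):
    A=0;b=0
    for c,px in l:
        o,d=ray(c,px); M=np.eye(3)-np.outer(d,d); A=A+M; b=b+M@o
    p=np.linalg.solve(A,b); return p,[np.linalg.norm(proj(c,p)[0]-px) for c,px in l]
E
python3 - <<'E'
from h import *
s=monitor.read_state(); print(s)
for n in ['scene','top','wrist']:
    im,c=snap(n,n+'0'); print(n,c)
E
```

```text
pics
{'t': 0.0, 'joints': array([62.23773056, 34.38481502, -0.14622793, 91.6803421 ,  0.10579408,
       54.02600475, -4.57256312]), 'qd': array([-0.0739706 , -0.00440627,  0.03706769,  0.01789367,  0.02371552,
        0.03287562,  0.11416273]), 'effort': array([ 1.10636014e-03, -7.76439285e+01,  1.56541966e+00, -2.58015311e+01,
        1.22911573e-02,  8.88648501e-03,  2.37607856e-05]), 'position': array([ 0.28733099, -0.66507999,  0.21241679]), 'tool_rot': array([[ 9.17943946e-01,  3.96709325e-01, -7.89833068e-04],
       [ 3.96710071e-01, -9.17942926e-01,  1.37952098e-03],
       [-1.77752839e-04, -1.57965767e-03, -9.99998737e-01]]), 'wrist_force': array([-0.37131124, -0.109084  , -0.55331479]), 'ft_torque': array([ 0.05584435, -0.00618748,  0.03228516]), 'finger_gap': 0.08534746646790896}
scene {'vertical_fov': 51.487749115783025, 'cx': 314.68160547759476, 'cy': 229.95672973486856, 'dist': array([-0.12083552,  0.        ,  0.        ,  0.        ,  0.        ]), 'rvec': array([ 0.8780239 , -2.44136155,  1.16052969]), 'tvec': array([0.41520088, 0.27543176, 0.96723275])}
top {'vertical_fov': 45.45574210307291, 'cx': 322.3073377289693, 'cy': 242.9031647010719, 'dist': array([-0.11218169,  0.        ,  0.        ,  0.        ,  0.        ]), 'rvec': array([ 2.09701298, -2.13251915,  0.22280745]), 'tvec': array([-0.02166302,  0.54594632,  1.51072776])}
wrist {'vertical_fov': 60.437204990751, 'cx': 318.4198112519967, 'cy': 236.9042597054374, 'dist': array([-0.07351712,  0.        ,  0.        ,  0.        ,  0.        ]), 'rvec': array([-2.43355641,  1.60048492,  0.21509424]), 'tvec': array([-0.72470445, -0.03323465,  0.37768549])}
```

View pics/scene0.png

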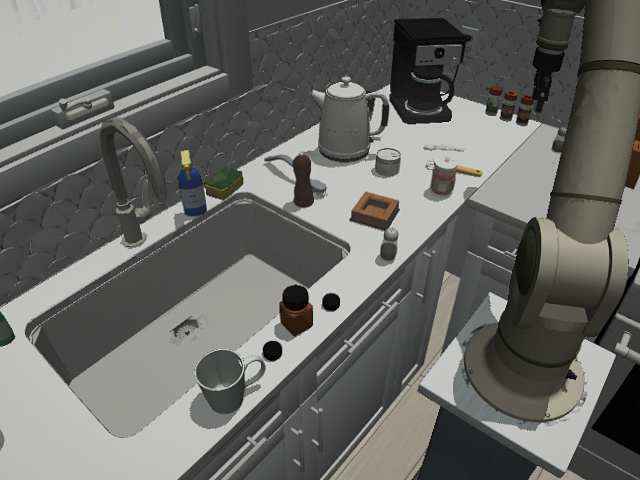

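View pics/top0.png

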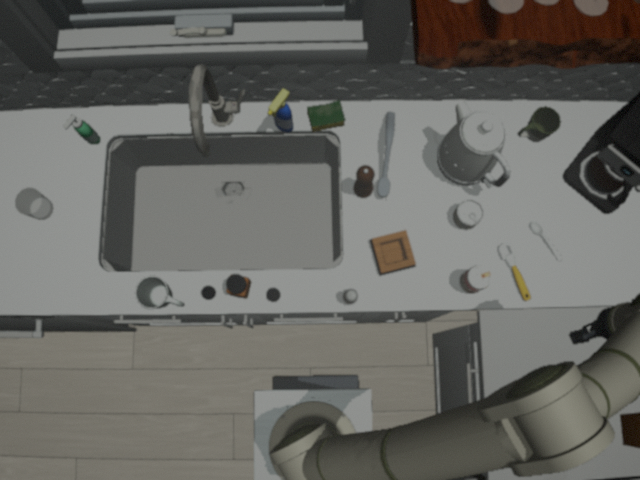

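View pics/wrist0.png

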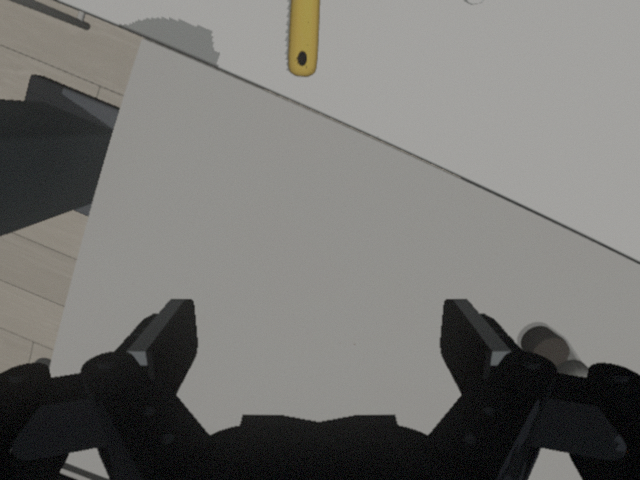

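The scene view shows the upright jar with its lid at (295,297), two loose small lids at (272,350) and (331,301), and the block at (375,210). In the top view the jar is at (237,285) and the block at (392,252). Next I'll zoom in.

```bash
python3 - <<'E'
from h import *
a=cv2.imread('pics/scene0.png');b=cv2.imread('pics/top0.png')
def cr(i,x,y,w,h,s): return cv2.resize(i[y:y+h,x:x+w],(w*s,h*s),interpolation=cv2.INTER_CUBIC)
A=cr(a,250,270,100,75,4);B=cr(a,330,170,100,75,4);C=cr(b,190,250,100,75,4);D=cr(b,345,215,100,75,4)
cv2.imwrite('pics/z0.png',np.vstack([np.hstack([A,B]),np.hstack([C,D])]))
c=cal('top0'); s=cal('scene0')
print(onz(c,(236,284),.09),onz(s,(295,290),.096),onz(c,(392,252),.032),onz(s,(376,207),.032))
E
```

```text
[0.43131979 0.19934951 0.09      ] [0.43201717 0.19138977 0.096     ] [ 0.52161912 -0.22390672  0.032     ] [ 0.51084313 -0.22310226  0.032     ]
```

View pics/z0.png

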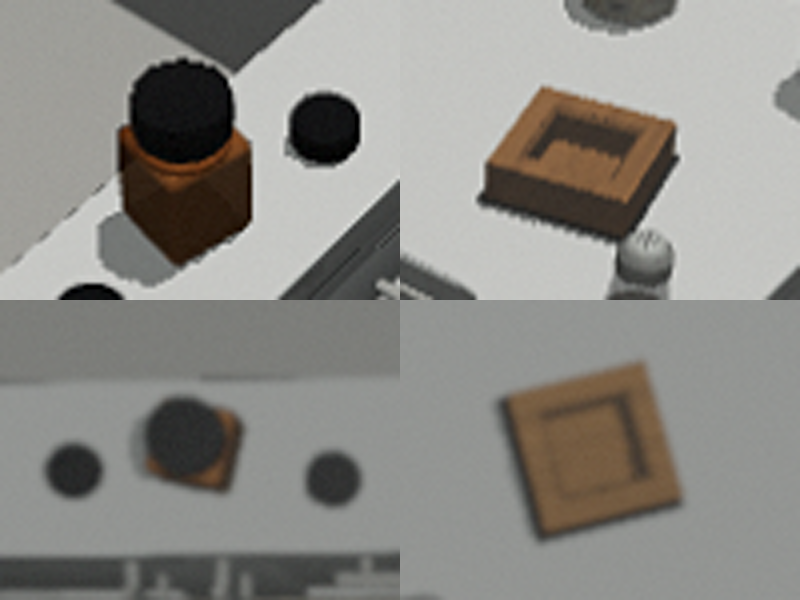

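```bash
python3 - <<'E'
from h import *
print(bot, [a for a in dir(bot) if a[0]!='_'], bot.tips_ahead)
s=monitor.read_state(); c=cal('wrist0'); R=cv2.Rodrigues(c['rvec'])[0]; o=-R.T@c['tvec']
T=s['tool_rot']; print('cam in tool',T.T@(o-s['position']),'\n',T.T@R.T)
# jar: triangulate lid top centre ; block top corners
sc=cal('scene0');tp=cal('top0')
q=lambda x,y,x0,y0:(x0+(x-1.5)/4,y0+(y-1.5)/4)
blk_s=[q(545-400,88,330,170),q(678-400,123,330,170),q(627-400,202,330,170),q(488-400,163,330,170)]
blk_t=[q(643-400,362-300,345,215),q(682-400,501-300,345,215),q(540-400,540-300,345,215),q(505-400,398-300,345,215)]
for i in range(4):
  print([onz(sc,blk_s[i],.032).round(4)],[onz(tp,blk_t[j],.032).round(4) for j in [i]])
d=np.mean([onz(tp,p,.032) for p in blk_t],0);print('block c top',d,'scene',np.mean([onz(sc,p,.032) for p in blk_s],0))
lt=q(185,437-300,190,250); ls=q(182,90,250,270)
print('lid', onz(tp,lt,.09), onz(sc,ls,.096), tri([(tp,lt),(sc,ls)]))
v=s['position']; tgt=np.array([d[0]-.0,d[1],.33]); print('shift tool',T.T@(tgt-v))
E
```

```text
<Robot object at 0x7f7876b5fe00> ['PlanningError', 'tips_ahead'] 0.011
cam in tool [ 0.06658353  0.00035706 -0.15975543] 
 [[-6.67260044e-04 -9.65007767e-01 -2.62220451e-01]
 [ 9.99999772e-01 -6.71639851e-04 -7.29242075e-05]
 [-1.05745278e-04 -2.62220439e-01  9.65007995e-01]]
[array([ 0.5738, -0.2654,  0.032 ])] [array([ 0.5833, -0.2641,  0.032 ])]
[array([ 0.479 , -0.2888,  0.032 ])] [array([ 0.4843, -0.2866,  0.032 ])]
[array([ 0.4575, -0.1925,  0.032 ])] [array([ 0.4588, -0.1871,  0.032 ])]
[array([ 0.5526, -0.1693,  0.032 ])] [array([ 0.5591, -0.1664,  0.032 ])]
block c top [ 0.52138018 -0.22608058  0.032     ] scene [ 0.51571166 -0.22902003  0.032     ]
lid [0.43165755 0.19968523 0.09      ] [0.42787225 0.19569963 0.096     ] (array([0.42888197, 0.19748083, 0.09743249]), [np.float64(0.7743179631679926), np.float64(1.0082231407665658)])
shift tool [ 0.38901169 -0.31043991 -0.11706267]
```

```bash
python3 -m jog '0.02 -0.016 -0.025 0; 0.045 -0.036 -0.05 0; 0.072 -0.057 -0.075 0; 0.10 -0.08 -0.095 0; 0.13 -0.104 -0.11 0; 0.16 -0.128 -0.12 0; 0.19 -0.152 -0.125 0; 0.22 -0.176 -0.125 0'; python3 -m jog '0.03 -0.024 0 0; 0.06 -0.048 0 0; 0.09 -0.072 0 0; 0.12 -0.096 0 0; 0.15 -0.12 0 0; 0.169 -0.134 0 0; 0.169 -0.134 0 0; 0.169 -0.134 0 0'
python3 - <<'E'
from h import *
s=monitor.read_state(); print(s['t'],s['joints'],s['position'],s['qd']); snap('wrist','wb1')
E
```

```text
t: 0.82
position: [0.4205, -0.4151, 0.3393]
tool_rot: [[0.918, 0.396, 0.001], [0.396, -0.918, -0.0], [0.001, 0.001, -1.0]]
wrist_force: [1.5, 0.6, -0.2]
finger_gap: 0.0854
t: 1.48
position: [0.523, -0.2236, 0.3391]
tool_rot: [[0.917, 0.399, 0.001], [0.399, -0.917, -0.0], [0.001, 0.0, -1.0]]
wrist_force: [-0.1, -0.7, 0.8]
finger_gap: 0.0851
1.4833 [ 23.12582668  16.6108285   -7.49373852 103.19691532   2.45393058
  60.30576167 -51.72763632] [ 0.52297944 -0.2235698   0.33908393] [ 2.13077823 -0.09014175  2.27156809  0.11207963  0.44451887  0.15186274
  0.69834544]
```

View pics/wb1.png

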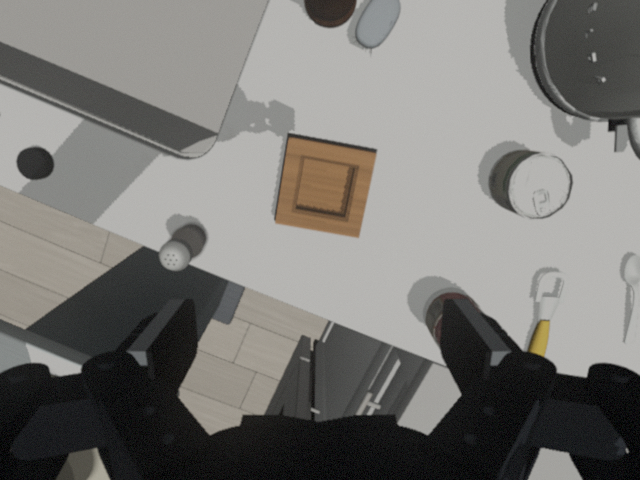

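The wrist view shows the block's top corners at about (289,135), (376,150), (359,237) and (275,220). The salt shaker is at (175,255) and the mill at (330,5). I'll move toward the jar and take a second view of the block on the way.

```bash
python3 -m jog '0.006 -0.025 0 0; 0.012 -0.06 0 0; 0.018 -0.09 0 0; 0.02 -0.10 0 0; 0.02 -0.10 0 0; 0.02 -0.10 0 0'
python3 - <<'E'
from h import *
s=monitor.read_state(); print(s['t'],s['position'],s['qd'].round(1)); snap('wrist','wb2')
E
python3 -m jog '0.01 -0.03 0 0; 0.018 -0.065 0 0; 0.026 -0.1 0 0; 0.033 -0.14 0 0; 0.041 -0.18 0 0; 0.048 -0.22 0 0; 0.054 -0.25 0 0; 0.058 -0.28 0 0'
python3 -m jog '0.003 -0.025 0 0; 0.004 -0.04 0 0; 0.004 -0.042 0 0; 0.004 -0.042 0 0'
python3 - <<'E'
from h import *
s=monitor.read_state(); print(s['t'],s['position'],s['joints'].round(1)); snap('wrist','wj1')
E
```

```text
t: 2.03
position: [0.5007, -0.1268, 0.3392]
tool_rot: [[0.918, 0.396, 0.001], [0.396, -0.918, -0.002], [0.0, 0.002, -1.0]]
wrist_force: [0.3, -0.8, 0.5]
finger_gap: 0.0853
2.0333 [ 0.50067156 -0.12683339  0.33921081] [ 0.9  0.7  1.1 -0.7  0.2  0.1  0.1]
t: 2.75
position: [0.4441, 0.153, 0.3387]
tool_rot: [[0.919, 0.393, 0.001], [0.393, -0.919, -0.002], [0.0, 0.002, -1.0]]
wrist_force: [1.4, 0.1, 0.3]
finger_gap: 0.0852
t: 3.08
position: [0.4321, 0.1926, 0.3384]
tool_rot: [[0.92, 0.393, 0.001], [0.393, -0.92, -0.002], [0.0, 0.002, -1.0]]
wrist_force: [-0.2, -1.1, -0.1]
finger_gap: 0.0852
3.0833 [0.43206063 0.19256176 0.33838922] [ -11.7   10.   -22.5  113.1    4.6   57.8 -103.3]
```

View pics/wb2.png

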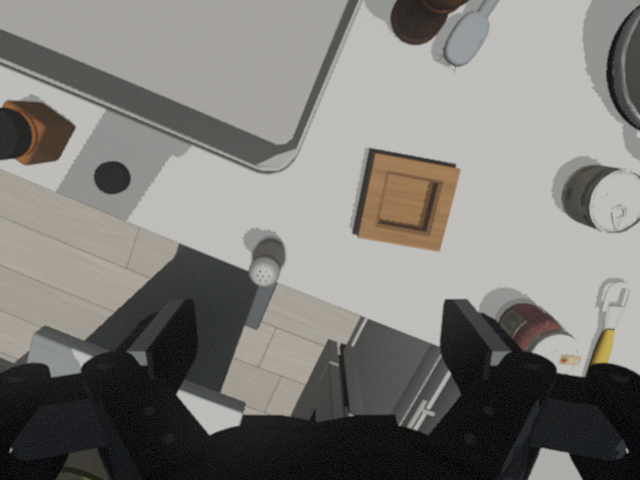

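View pics/wj1.png

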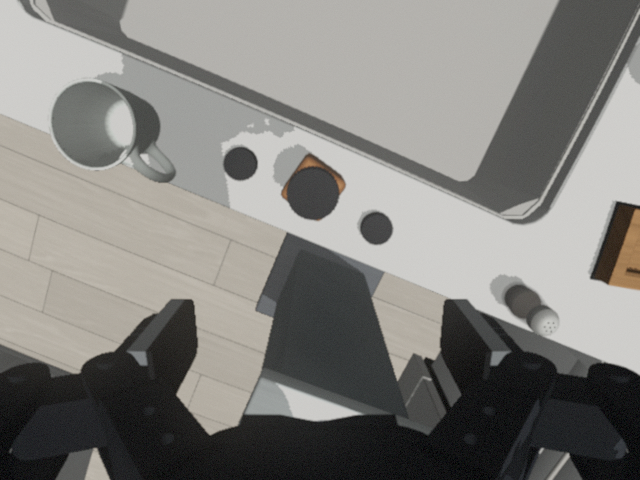

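wb2 shows the block at (372,150), (459,166), (439,250), (358,236). In wj1 the lid's centre is at (312,193), with body corners at (314,153) and (345,187), roughly 45 degrees to the tool. Next I'll move the camera for a second view of the jar.

```bash
python3 -m jog '0 0.02 0.02 0; 0 0.045 0.05 0; 0 0.065 0.08 0; 0 0.07 0.09 0; 0 0.07 0.09 0; 0 0.07 0.09 0'
python3 - <<'E'
from h import *
s=monitor.read_state(); print(s['t'],s['position'],s['joints'].round(1)); snap('wrist','wj2')
def cr(i,x,y,w,h,s): return cv2.resize(i[y:y+h,x:x+w],(w*s,h*s),interpolation=cv2.INTER_CUBIC)
I=lambda f:cv2.imread('pics/'+f+'.png')
j2=proj(cal('wj2'),[.43,.197,.09])[0]; print(j2); x,y=(j2-[66,50]).astype(int).clip(0); print(x,y)
cv2.imwrite('pics/z1.png',np.vstack([np.hstack([cr(I('wb1'),260,115,133,100,3),cr(I('wb2'),345,140,133,100,3)]),np.hstack([cr(I('wj1'),250,140,133,100,3),cr(I('wj2'),x,y,133,100,3)])]))
E
```

```text
t: 3.63
position: [0.4601, 0.1265, 0.2488]
tool_rot: [[0.921, 0.39, 0.0], [0.39, -0.921, -0.002], [-0.001, 0.002, -1.0]]
wrist_force: [-0.3, -0.1, 1.1]
finger_gap: 0.0851
3.6333 [0.46013986 0.1264996  0.2487538 ] [ -6.6  15.7 -19.6 120.    7.5  45.5 -97.9]
[220.62747482 212.83918922]
154 162
```

View pics/z1.png

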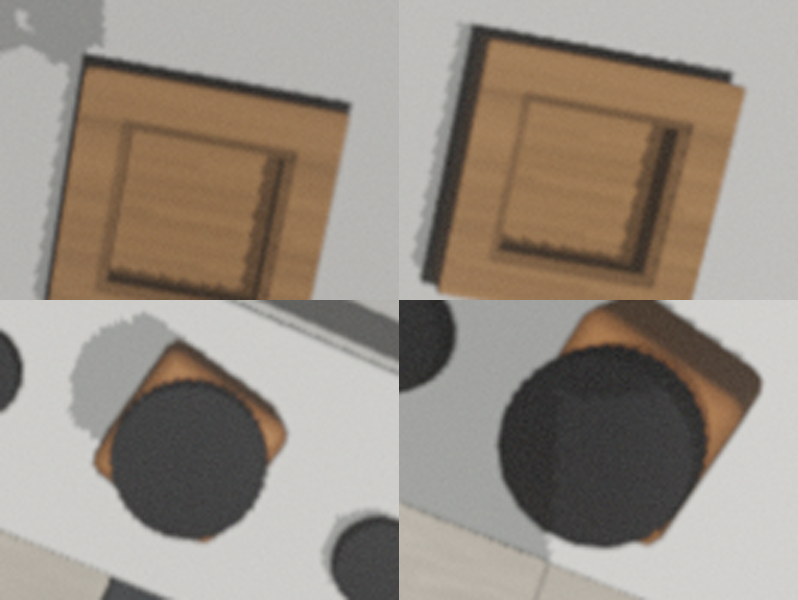

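```bash
cat > fit.py <<'E'
from h import *
from scipy.optimize import least_squares
def quad(f,roi):
    im=cv2.imread('pics/'+f+'.png'); hsv=cv2.cvtColor(im,cv2.COLOR_BGR2HSV)
    m=((hsv[...,0]>5)&(hsv[...,0]<22)&(hsv[...,1]>70)&(hsv[...,2]>105)).astype(np.uint8)
    z=np.zeros_like(m);x,y,w,h=roi;z[y:y+h,x:x+w]=1;m*=z
    m=cv2.morphologyEx(m,cv2.MORPH_OPEN,np.ones((3,3)))
    cs=max(cv2.findContours(m,cv2.RETR_EXTERNAL,cv2.CHAIN_APPROX_NONE)[0],key=cv2.contourArea)
    q=cv2.approxPolyN(cs,4,None,-1,True).reshape(-1,2).astype(float)
    i=np.argmin(q.sum(1)); q=np.roll(q,-i,0)
    if np.cross(q[1]-q[0],q[2]-q[0])<0: q=np.roll(q[::-1],1,0)
    return q
def lidblob(f,pt,r):
    im=cv2.imread('pics/'+f+'.png'); g=im.max(2); 
    m=((g<85)&(im.max(2).astype(int)-im.min(2)<22)).astype(np.uint8)
    yy,xx=np.mgrid[:480,:640]; m*=((xx-pt[0])**2+(yy-pt[1])**2<r*r).astype(np.uint8)
    m=cv2.morphologyEx(m,cv2.MORPH_OPEN,np.ones((5,5)))
    cs=max(cv2.findContours(m,cv2.RETR_EXTERNAL,cv2.CHAIN_APPROX_NONE)[0],key=cv2.contourArea)
    h=cv2.convexHull(cs); return h
E
python3 - <<'E'
from fit import *
for f,roi in [('wb1',(250,110,160,150)),('wb2',(335,130,150,150))]:
    q=quad(f,roi); print(f,q.round(1).tolist())
    P=np.array([onz(cal(f),p,.032) for p in q]); print(P.mean(0),[np.degrees(np.arctan2(*(P[(i+1)%4]-P[i])[[1,0]])).round(1) for i in range(4)],[np.linalg.norm(P[(i+1)%4]-P[i]).round(4) for i in range(4)])
q1=quad('wb1',(250,110,160,150));q2=quad('wb2',(335,130,150,150))
for a,b in zip(q1,q2): print(tri([(cal('wb1'),a),(cal('wb2'),b)]))
# lid
h={f:lidblob(f,p,r) for f,p,r in [('wj1',(312,193),31),('wj2',(354-154+154*0+0+ (154+200/3-200),162+49),45)]} if 0 else {'wj1':lidblob('wj1',(313,193),31),'wj2':lidblob('wj2',(154+203/3,162+147/3),42)}
cent={}
for f in h:
    M=cv2.moments(h[f]);cent[f]=np.array([M['m10']/M['m00'],M['m01']/M['m00']]);print(f,cent[f],M['m00'],cv2.fitEllipse(h[f]))
th=np.linspace(0,2*np.pi,60)
def pc(c,x,y,zt):
    P=np.vstack([np.c_[x+.026*np.cos(th),y+.026*np.sin(th),0*th+z] for z in (zt,zt-.024)])
    hh=cv2.convexHull(proj(c,P).astype(np.float32));M=cv2.moments(hh);return np.array([M['m10']/M['m00'],M['m01']/M['m00'],M['m00']**.5])
r=least_squares(lambda v:np.concatenate([pc(cal(f),*v)[:2]-cent[f] for f in h]),[.43,.197,.096],diff_step=1e-3)
print('lid x,y,top',r.x,r.cost,[pc(cal(f),*r.x)[2]**2 for f in h])
for f in h:
    r=least_squares(lambda v:pc(cal(f),*v,.096)[:2]-cent[f],[.43,.197],diff_step=1e-3);print(f,'at .096',r.x)
# jar yaw
for f,o,a,b in [('wj1',(250,140),(190,343),(280,405)),('wj1',(250,140),(165,348),(97,455)),('wj2',(154,162),(760-400,390),(660-400,540)),('wj2',(154,162),(250,303),(355,370))]:
    g=lambda p:(o[0]+(p[0])/3,o[1]+(p[1]-300)/3)
    d=onz(cal(f),g(b),.05)-onz(cal(f),g(a),.05); print('edge',np.degrees(np.arctan2(d[1],d[0])).round(1)%90)
E
```

```text
wb1 [[288.0, 136.0], [376.0, 153.0], [358.0, 237.0], [275.0, 222.0]]
[ 0.52364059 -0.2312392   0.032     ] [np.float64(-77.2), np.float64(-166.9), np.float64(102.9), np.float64(13.7)] [np.float64(0.0997), np.float64(0.0989), np.float64(0.0987), np.float64(0.0991)]
wb2 [[375.0, 152.0], [460.0, 168.0], [439.0, 251.0], [357.0, 237.0]]
[ 0.52362589 -0.23058075  0.032     ] [np.float64(-76.7), np.float64(-166.4), np.float64(103.3), np.float64(13.0)] [np.float64(0.0992), np.float64(0.1), np.float64(0.1002), np.float64(0.1)]
(array([ 0.56078266, -0.17104242,  0.03077415]), [np.float64(0.10849086320489003), np.float64(0.10737993693020331)])
(array([ 0.58336066, -0.26885007,  0.02812273]), [np.float64(0.47447895606656526), np.float64(0.4668767479123595)])
(array([ 0.48648604, -0.29085571,  0.03187151]), [np.float64(0.02191137031194016), np.float64(0.021563759929653283)])
(array([ 0.46230663, -0.19464068,  0.0250317 ]), [np.float64(0.28846213136758614), np.float64(0.2856480257030551)])
wj1 [312.30319192 192.36185859] 2062.5 ((312.3821105957031, 192.36390686035156), (50.96084976196289, 52.212528228759766), 169.2119903564453)
wj2 [221.36958697 210.16697632] 3498.5 ((221.32720947265625, 210.0963897705078), (65.96077728271484, 68.416748046875), 70.93404388427734)
lid x,y,top [0.43088374 0.19761513 0.09446926] 0.03308900409542471 [np.float64(2240.555048728828), np.float64(3757.592181002954)]
wj1 at .096 [0.43128984 0.1978054 ]
wj2 at .096 [0.43120306 0.1973326 ]
edge 78.8
edge 80.0
edge 78.19999999999999
edge 79.7
```

```bash
python3 -m jog '0 -0.02 0.02 0; 0.001 -0.045 0.045 0; 0.001 -0.065 0.07 0; 0.001 -0.077 0.09 0; 0.001 -0.077 0.1 0; 0.001 -0.077 0.1 0; 0.001 -0.077 0.1 0'
python3 - <<'E'
from h import *
s=monitor.read_state(); print(s['t'],s['position'],s['joints'].round(1)); snap('wrist','wj3')
T=s['tool_rot'];print(T.T@(np.array([.4312,.1976,.08])-s['position']))
E
```

```text
t: 4.27
position: [0.4317, 0.1996, 0.1503]
tool_rot: [[0.92, 0.392, 0.003], [0.392, -0.92, -0.001], [0.002, 0.002, -1.0]]
wrist_force: [0.2, -0.1, -0.3]
finger_gap: 0.0854
4.2667 [0.43174365 0.19962198 0.15029996] [ -18.5   23.8  -17.7  126.5   13.9   31.3 -113.7]
[-0.00145298  0.00150263  0.07030006]
```

View pics/wj3.png

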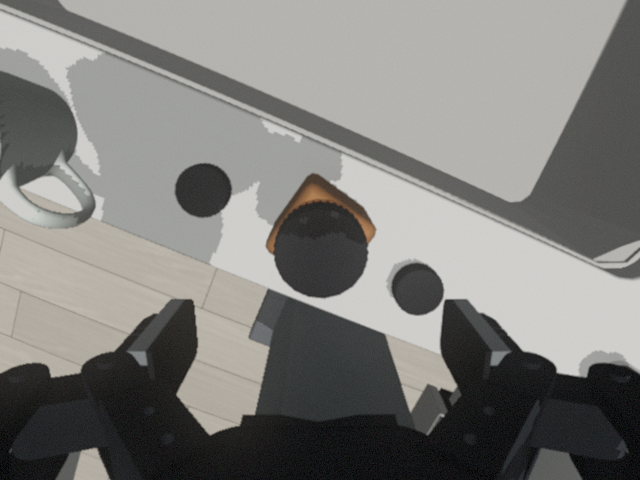

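Here the lid is at (321,249), centred between the fingers and clear of both loose lids. I'll refit from this closer view.

```bash
python3 - <<'E'
from fit import *
th=np.linspace(0,2*np.pi,60)
def pc(c,x,y,zt):
    P=np.vstack([np.c_[x+.026*np.cos(th),y+.026*np.sin(th),0*th+z] for z in (zt,zt-.024)])
    hh=cv2.convexHull(proj(c,P).astype(np.float32));M=cv2.moments(hh);return np.array([M['m10']/M['m00'],M['m01']/M['m00'],M['m00']**.5])
f='wj3';im=cv2.imread('pics/wj3.png');h=lidblob(f,(321,249),52);M=cv2.moments(h);ce=np.array([M['m10']/M['m00'],M['m01']/M['m00']]);print(ce,M['m00'])
r=least_squares(lambda v:pc(cal(f),*v,.096)[:2]-ce,[.43,.197],diff_step=1e-3);print(r.x,pc(cal(f),*r.x,.096)[2]**2)
s=monitor.read_state();print(s['tool_rot'].T@(np.r_[r.x,.08]-s['position']))
E
```

```text
[320.33180839 249.20620628] 6885.5
[0.43134273 0.19775334] 7366.659676896408
[-0.00158302  0.00102396  0.07066315]
```

Both measurements agree to within about 0.2 mm, so I'll descend and grip.

```bash
python3 -m jog '-0.001 0.001 0.02 0; -0.0015 0.001 0.04 0; -0.0015 0.001 0.055 0; -0.0015 0.001 0.065 0; -0.0015 0.001 0.07 0; -0.0015 0.001 0.0705 0; -0.0015 0.001 0.0705 0; -0.0015 0.001 0.0705 0' 0
python3 -m jog '0 0 0 0; 0 0 0 0; 0 0 0 0; 0 0 0 0; 0 0 0 0; 0 0 0 0; 0 0 0 0; 0 0 0 0' 255 80
python3 - <<'E'
from h import *
s=monitor.read_state(); print(s['t'],s['position'],s['joints'].round(1),s['wrist_force'],s['finger_gap']); snap('scene','sg')
E
```

```text
t: 4.98
position: [0.4321, 0.198, 0.0812]
tool_rot: [[0.92, 0.391, 0.005], [0.391, -0.92, 0.0], [0.005, 0.002, -1.0]]
wrist_force: [-0.2, -0.1, -0.9]
finger_gap: 0.0851
t: 5.65
position: [0.432, 0.198, 0.0811]
tool_rot: [[0.92, 0.391, 0.005], [0.391, -0.92, 0.0], [0.005, 0.002, -1.0]]
wrist_force: [-0.1, -0.4, 0.4]
finger_gap: -0.0
5.65 [0.43203764 0.19797959 0.08111692] [ -22.3   30.4  -12.9  130.1   18.9   20.9 -118.2] [-0.13890838 -0.43652695  0.41601658] -1.1509711896672875e-05
```

The fingers shut to zero, so they gripped nothing. I need to look.

```bash
python3 - <<'E'
from h import *
snap('wrist','wj4')
a=cv2.imread('pics/sg.png');cv2.imwrite('pics/z2.png',np.hstack([cv2.resize(a[230:380,220:380],(640,600)[:2] if 0 else (400,375)),cv2.resize(cv2.imread('pics/wj4.png'),(400,300))[ :].repeat(1,0) if 0 else cv2.copyMakeBorder(cv2.resize(cv2.imread('pics/wj4.png'),(400,300)),0,75,0,0,0)]))
E
```

```text
(no output)
```

View pics/z2.png

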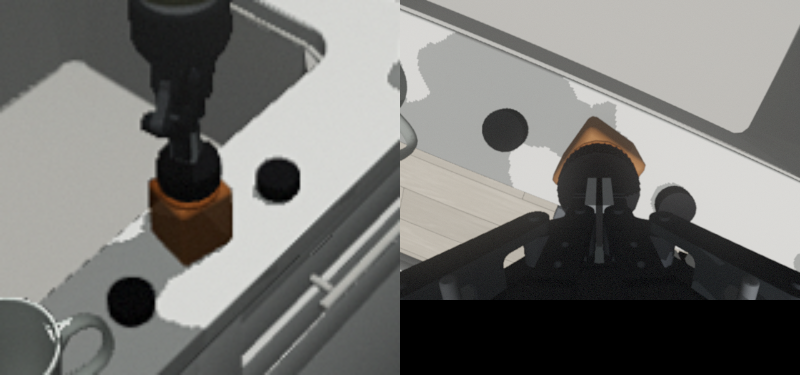

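```bash
python3 - <<'E'
from h import *
c=cal('wj4');s=monitor.read_state();T=s['tool_rot'];p=s['position']
im=cv2.imread('pics/wj4.png')
for z,col in [(.096,(0,255,0)),(.072,(0,255,255))]:
  th=np.linspace(0,2*np.pi,40);P=np.c_[.4313+.026*np.cos(th),.1977+.026*np.sin(th),0*th+z]
  for q in proj(c,P): cv2.circle(im,tuple(q.astype(int).tolist()),1,col,-1)
for d,col in [(0,(0,0,255)),(.011,(255,0,0)),(-.008,(255,0,255))]:
  q=proj(c,p+T[:,2]*d)[0];print(d,q);cv2.circle(im,tuple(q.astype(int).tolist()),3,col,-1)
cv2.imwrite('pics/z3.png',cv2.resize(im[160:400,200:440],(600,600)))
b=cv2.imread('pics/sg.png');k=cal('scene0')
for z,col in [(.096,(0,255,0)),(.072,(0,255,255))]:
  P=np.c_[.4313+.026*np.cos(th),.1977+.026*np.sin(th),0*th+z]
  for q in proj(k,P): b[tuple(q.round().astype(int)[::-1])]=col
cv2.imwrite('pics/z4.png',cv2.resize(b[250:340,250:340],(600,600),interpolation=0))
E
```

```text
0 [317.50103262 290.2807744 ]
0.011 [317.54716116 280.67876708]
-0.008 [317.46381761 298.0355093 ]
```

View pics/z3.png

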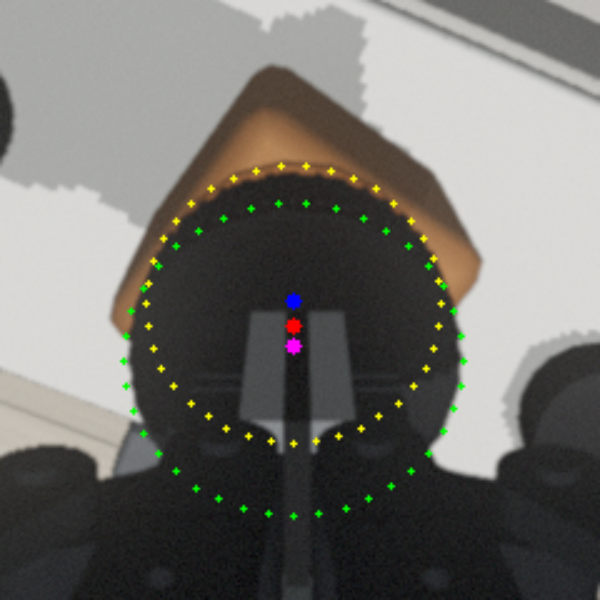

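View pics/z4.png

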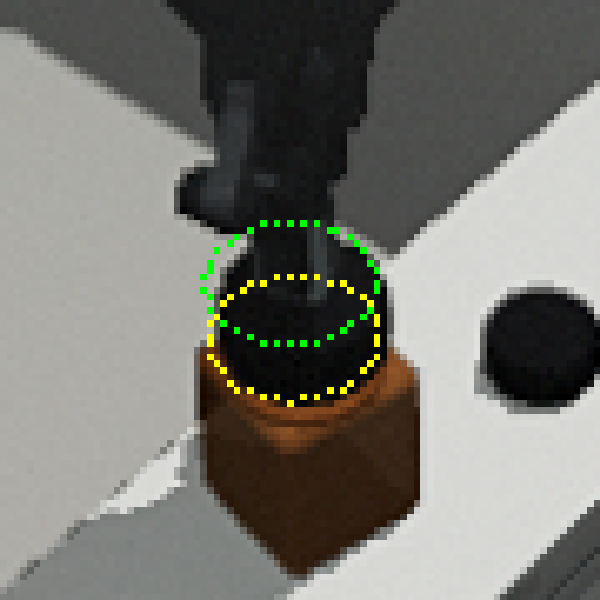

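```bash
python3 - <<'E'
from h import *
s=monitor.read_state();T=s['tool_rot'];p=s['position'];print(p,T.round(3))
k=cal('scene0');b=cv2.imread('pics/sg.png')
for d in (-.008,0,.011): print(d,(proj(k,p+T[:,2]*d)[0]-250)*6.667)
snap('top','tg');t=cal('tg');print('top tip',proj(t,p+T[:,2]*.011),proj(t,[.4313,.1977,.096]))
a=cv2.imread('pics/tg.png');cv2.imwrite('pics/z5.png',cv2.resize(a[240:330,190:290],(700,630),interpolation=cv2.INTER_CUBIC)[:600])
# scale check of lid: width in each view
from fit import *
for f,pt,r in [('wj1',(313,193),31),('wj2',(222,211),42),('wj3',(321,249),52)]:
    im=cv2.imread('pics/'+f+'.png');print(f,[ (im[int(pt[1]),x].max()) for x in range(int(pt[0]-r),int(pt[0]+r),4)])
E
```

```text
[0.43205985 0.19799248 0.08111054] [[ 0.92   0.391  0.005]
 [ 0.391 -0.92   0.   ]
 [ 0.005  0.002 -1.   ]]
-0.008 [286.4100394  294.50772269]
0 [287.22680333 312.52929716]
0.011 [288.33787432 337.00216354]
top tip [[237.58586325 284.69406443]] [[236.29299989 283.69285194]]
wj1 [np.uint8(134), np.uint8(119), np.uint8(67), np.uint8(66), np.uint8(67), np.uint8(67), np.uint8(69), np.uint8(65), np.uint8(67), np.uint8(66), np.uint8(74), np.uint8(70), np.uint8(68), np.uint8(72), np.uint8(76), np.uint8(198)]
wj2 [np.uint8(161), np.uint8(164), np.uint8(48), np.uint8(52), np.uint8(53), np.uint8(56), np.uint8(46), np.uint8(56), np.uint8(58), np.uint8(59), np.uint8(59), np.uint8(59), np.uint8(65), np.uint8(62), np.uint8(63), np.uint8(62), np.uint8(67), np.uint8(66), np.uint8(58), np.uint8(96), np.uint8(138)]
wj3 [np.uint8(134), np.uint8(146), np.uint8(63), np.uint8(62), np.uint8(61), np.uint8(62), np.uint8(53), np.uint8(57), np.uint8(59), np.uint8(59), np.uint8(55), np.uint8(53), np.uint8(55), np.uint8(58), np.uint8(56), np.uint8(55), np.uint8(57), np.uint8(55), np.uint8(52), np.uint8(59), np.uint8(63), np.uint8(66), np.uint8(65), np.uint8(64), np.uint8(62), np.uint8(208)]
```

View pics/z5.png

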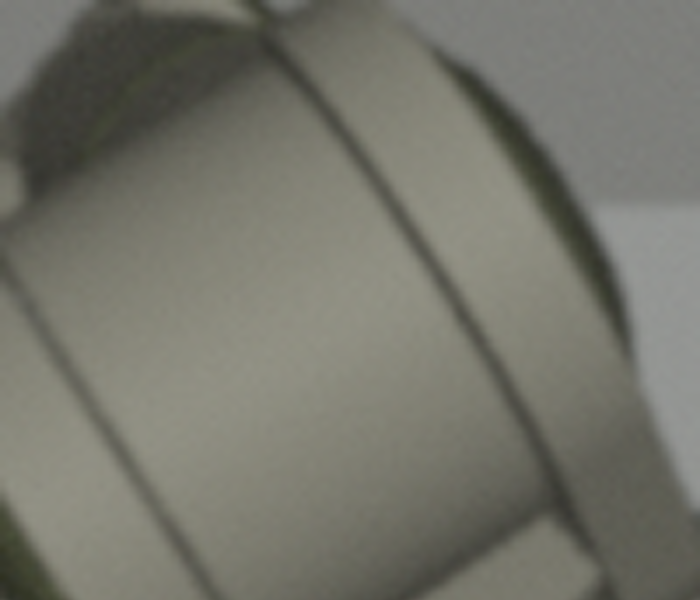

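View pics/wj4.png

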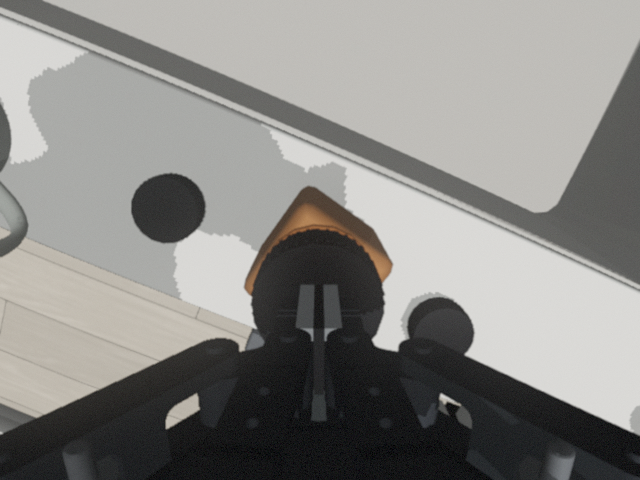

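The fingers closed just above the lid, because the real tips sit farther back than the stated 11 mm ahead. The wrist view puts them about 10–25 mm behind that. I'll open partway, to just over lid width, and measure the true tip position from the image.

```bash
python3 -m jog '0 0 -0.01 0; 0 0 -0.03 0; 0 0 -0.03 0; 0 0 -0.03 0; 0 0 -0.03 0' 70
python3 - <<'E'
from h import *
s=monitor.read_state(); print(s['t'],s['position'],s['finger_gap']); snap('wrist','wj5')
E
```

```text
t: 6.22
position: [0.4319, 0.1979, 0.111]
tool_rot: [[0.92, 0.391, 0.005], [0.391, -0.92, 0.0], [0.005, 0.002, -1.0]]
wrist_force: [-0.5, 0.2, -0.5]
finger_gap: 0.0605
6.2167 [0.4319069  0.19785032 0.11096077] 0.06048965657079695
```

View pics/wj5.png

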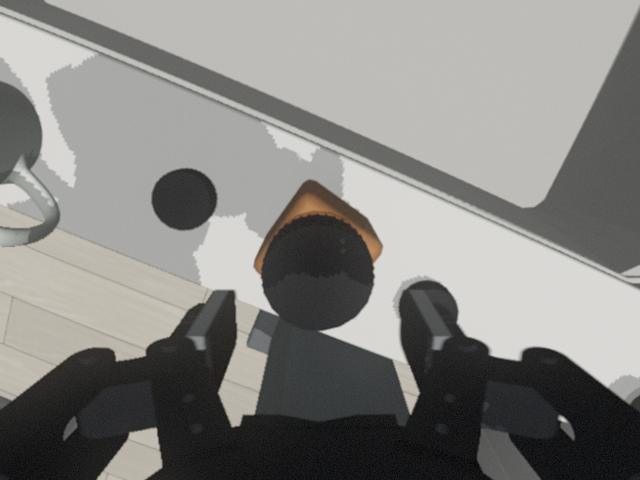

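At a 60.5 mm gap the tips appear at (235,292) and (401,292). That puts them at depth 0.150 m, about 20 mm behind the TCP, so the TCP should go to about z = 0.055.

```bash
python3 -m jog '-0.0005 0 0.005 0; -0.0005 0 0.015 0; -0.0005 0 0.03 0; -0.0005 0 0.043 0; -0.0005 0 0.052 0; -0.0005 0 0.055 0; -0.0005 0 0.055 0; -0.0005 0 0.055 0' 40
python3 - <<'E'
from h import *
s=monitor.read_state(); print(s['t'],s['position'],s['finger_gap'],s['wrist_force']); snap('wrist','wj6');snap('scene','s6')
a=cv2.imread('pics/s6.png');cv2.imwrite('pics/z6.png',cv2.resize(a[240:340,240:340],(600,600)))
E
```

```text
t: 6.93
position: [0.4314, 0.1976, 0.0556]
tool_rot: [[0.92, 0.391, 0.004], [0.391, -0.92, -0.001], [0.004, 0.002, -1.0]]
wrist_force: [-0.6, -0.1, 0.4]
finger_gap: 0.0722
6.9333 [0.43136038 0.19762899 0.055604  ] 0.07222709203500126 [-0.60561638 -0.11116122  0.38301886]
```

View pics/wj6.png

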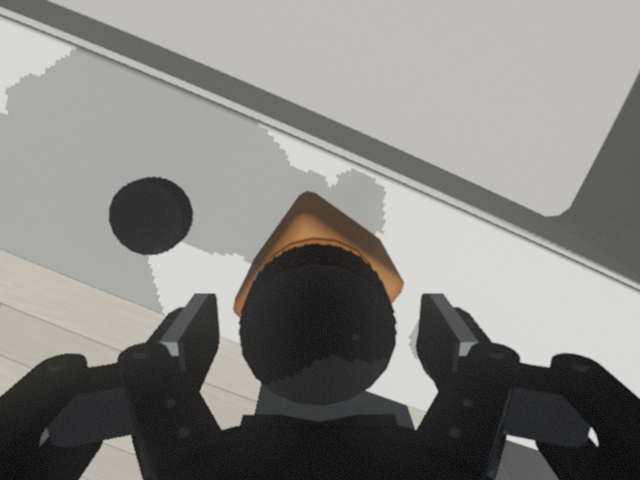

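View pics/z6.png

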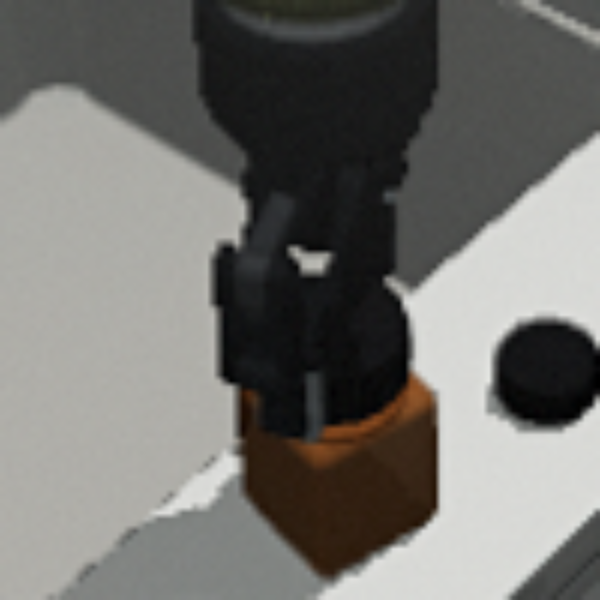

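The pads now flank the lid, with tips at (215,294) and (423,294) and the lid centred at (318,325). Closing.

```bash
python3 -m jog '0 0 0 0; 0 0 0 0; 0 0 0 0; 0 0 0 0; 0 0 0 0; 0 0 0 0' 255 90
python3 - <<'E'
from h import *
s=monitor.read_state(); print(s['t'],s['position'],s['finger_gap'],s['wrist_force']); snap('wrist','wj7')
E
```

```text
t: 7.53
position: [0.432, 0.1982, 0.0573]
tool_rot: [[0.92, 0.391, 0.007], [0.391, -0.92, 0.001], [0.007, 0.002, -1.0]]
wrist_force: [-2.9, -0.5, 13.3]
finger_gap: 0.0496
7.5333 [0.43202479 0.19816091 0.0572643 ] 0.049638816370713726 [-2.94587033 -0.48829901 13.32548294]
```

View pics/wj7.png

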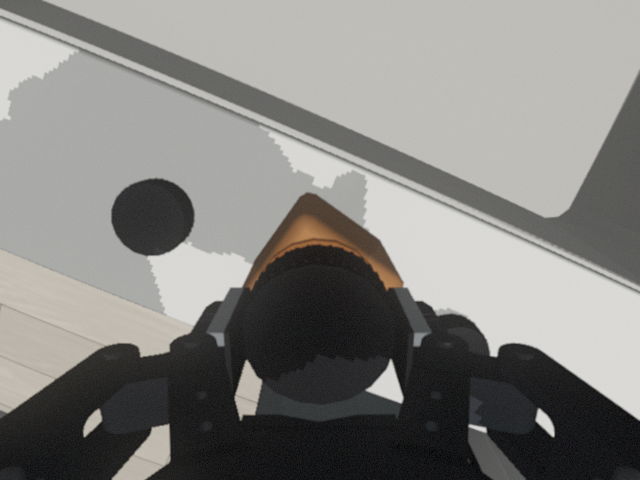

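Gripped: the gap is 49.6 mm and the pads sit flush on both sides of the lid. I'll lift a little and check that the weight registers.

```bash
python3 -m jog '0 0 -0.003 0; 0 0 -0.008 0; 0 0 -0.015 0; 0 0 -0.02 0; 0 0 -0.02 0; 0 0 -0.02 0'
python3 - <<'E'
from h import *
s=monitor.read_state(); print(s['t'],s['position'],s['finger_gap'],s['wrist_force'],s['ft_torque']); snap('wrist','wj8')
E
```

```text
t: 8.08
position: [0.4321, 0.1981, 0.0777]
tool_rot: [[0.92, 0.391, 0.008], [0.391, -0.921, 0.002], [0.008, 0.002, -1.0]]
wrist_force: [0.4, 0.7, -3.9]
finger_gap: 0.0494
8.0833 [0.43214496 0.1981114  0.07767919] 0.049388966172542896 [ 0.42926916  0.66009364 -3.89406112] [-0.00887713  0.03054873  0.03273705]
```

View pics/wj8.png

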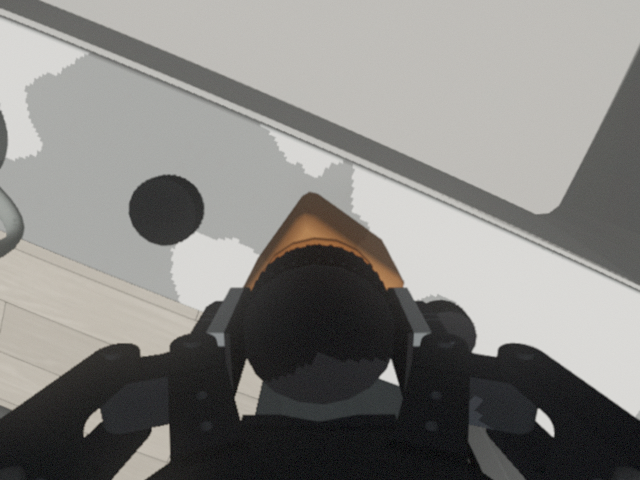

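The reading is -3.9 N, which is the full jar weight. I'll carry it over to the block with a 24° anticlockwise turn.

```bash
python3 -m jog '0 0 -0.02 0; 0 0 -0.05 0; 0 0.005 -0.08 0; -0.003 0.018 -0.105 0; -0.008 0.04 -0.115 0; -0.014 0.07 -0.115 0; -0.02 0.103 -0.115 0; -0.026 0.135 -0.115 0'
python3 -m jog '-0.007 0.034 0 -4; -0.014 0.07 0 -8; -0.021 0.106 0 -12; -0.028 0.142 0 -16; -0.035 0.178 0 -20; -0.041 0.21 0 -23; -0.047 0.24 0 -24; -0.05 0.26 0 -24'
python3 - <<'E'
from h import *
s=monitor.read_state(); print(s['t'],s['position'],s['joints'].round(1)); T=s['tool_rot'];print(T.T@(np.array([.5236,-.231,.19])-s['position']))
E
```

```text
t: 8.8
position: [0.4599, 0.0621, 0.1925]
tool_rot: [[0.92, 0.391, 0.007], [0.391, -0.92, 0.001], [0.007, 0.002, -1.0]]
wrist_force: [0.5, -0.4, -4.1]
finger_gap: 0.0497
t: 9.47
position: [0.515, -0.2007, 0.1918]
tool_rot: [[0.683, 0.731, 0.006], [0.731, -0.683, 0.001], [0.005, 0.004, -1.0]]
wrist_force: [0.3, -0.3, -3.8]
finger_gap: 0.0492
9.4667 [ 0.51499079 -0.20066392  0.19182633] [ 32.5  25.5 -23.5 114.8  14.7  42.1 -43. ]
[-0.01629015  0.02699804  0.00186246]
```

```bash
python3 -m jog '-0.008 0.014 0.01 0; -0.016 0.026 0.03 0; -0.016 0.027 0.055 0; -0.016 0.027 0.075 0; -0.016 0.027 0.085 0; -0.016 0.027 0.087 0; -0.016 0.027 0.087 0; -0.016 0.027 0.087 0'
python3 - <<'E'
from h import *
s=monitor.read_state(); print(s['t'],s['position'],s['joints'].round(1)); snap('wrist','wp1'); snap('scene','sp1'); snap('top','tp1')
a=cv2.imread('pics/sp1.png');b=cv2.imread('pics/tp1.png')
cv2.imwrite('pics/z7.png',np.hstack([cv2.resize(a[150:250,320:430],(440,400)),cv2.resize(b[210:300,345:435],(360,400))[:,:360]]))
E
```

```text
t: 10.13
position: [0.5249, -0.2305, 0.1056]
tool_rot: [[0.682, 0.731, 0.007], [0.731, -0.683, 0.0], [0.005, 0.005, -1.0]]
wrist_force: [-0.7, 0.2, -2.8]
finger_gap: 0.0493
10.1333 [ 0.52487764 -0.23053456  0.10562768] [ 31.7  33.3 -19.7 116.5  19.7  33.  -44.6]
```

View pics/wp1.png

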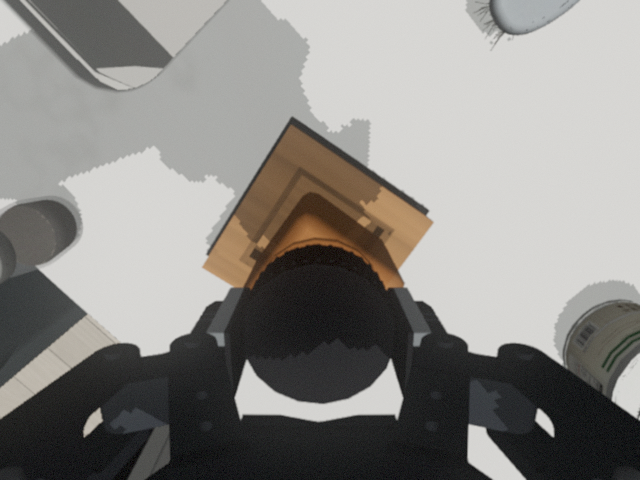

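View pics/z7.png

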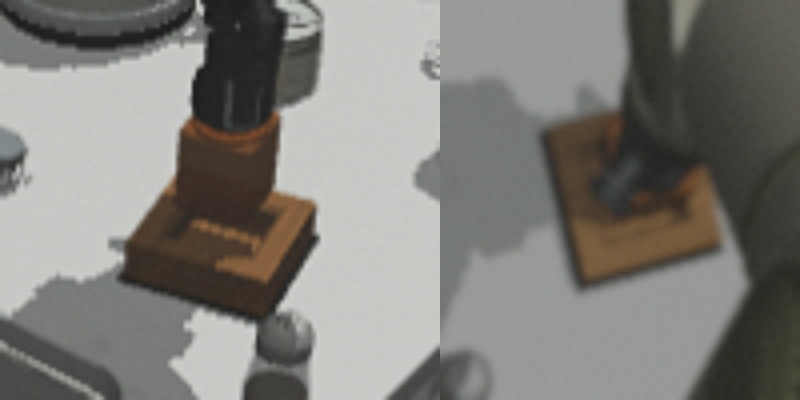

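wp1 shows the jar just over the pocket, block far corner at (292,118), right (432,218), left (204,265), with the body's far corner at (308,195). I'll check the block and jar poses against the model.

```bash
python3 - <<'E'
from h import *
c=cal('wp1');s=monitor.read_state();T=s['tool_rot'];p=s['position']
def sq(cx,cy,w,z,yaw):
    a=np.radians(yaw);R=np.array([[np.cos(a),-np.sin(a)],[np.sin(a),np.cos(a)]])
    g=np.array([[1,1],[-1,1],[-1,-1],[1,-1]])*w/2@R.T+[cx,cy];return np.c_[g,[z]*4]
im=cv2.imread('pics/wp1.png')
def dr(S,col): cv2.polylines(im,[np.round(proj(c,S)*8).astype(np.int32)],True,col,1,cv2.LINE_AA,3)
B=(.5236,-.231);
dr(sq(*B,.1,.032,13.1),(0,255,0));dr(sq(*B,.067,.032,13.1),(255,255,0));dr(sq(*B,.059,.008,13.1),(255,0,0))
J=p[:2]+T[:2,0]*-.0008; u=p[2]-.0583; print('under',u,J,np.degrees(np.arctan2(T[1,0],T[0,0])))
yaw=-10.8+np.degrees(np.arctan2(T[1,0],T[0,0]))-23.0
dr(sq(*J,.054,u,yaw),(0,0,255));dr(sq(*J,.054,u+.066,yaw),(255,0,255))
cv2.imwrite('pics/z8.png',cv2.resize(im[100:300,190:450],(780,600),interpolation=cv2.INTER_CUBIC))
for q in [(292.5,125),(433,219),(204,266)]: print(onz(c,q,.032))
E
```

```text
under 0.047720092691513165 [ 0.52443944 -0.23143785] 46.94038557537182
[ 0.56083006 -0.17243576  0.032     ]
[ 0.58397478 -0.2666649   0.032     ]
[ 0.46513528 -0.1949098   0.032     ]
```

View pics/z8.png

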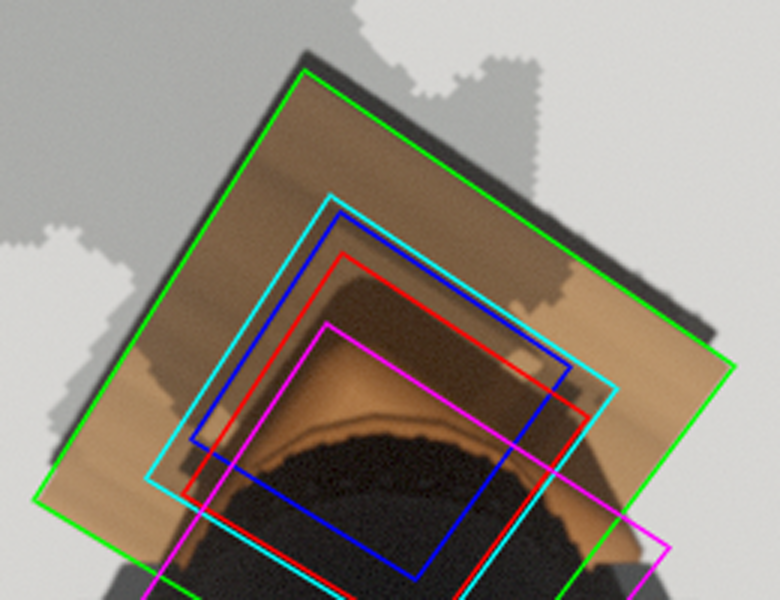

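```bash
python3 - <<'E'
from h import *
im=cv2.imread('pics/wp1.png')
im=cv2.convertScaleAbs(im,alpha=1.5,beta=10)
cv2.imwrite('pics/z9.png',cv2.resize(im[170:300,230:410],(800,578),interpolation=cv2.INTER_CUBIC))
E
```

```text
(no output)
```

View pics/z9.png

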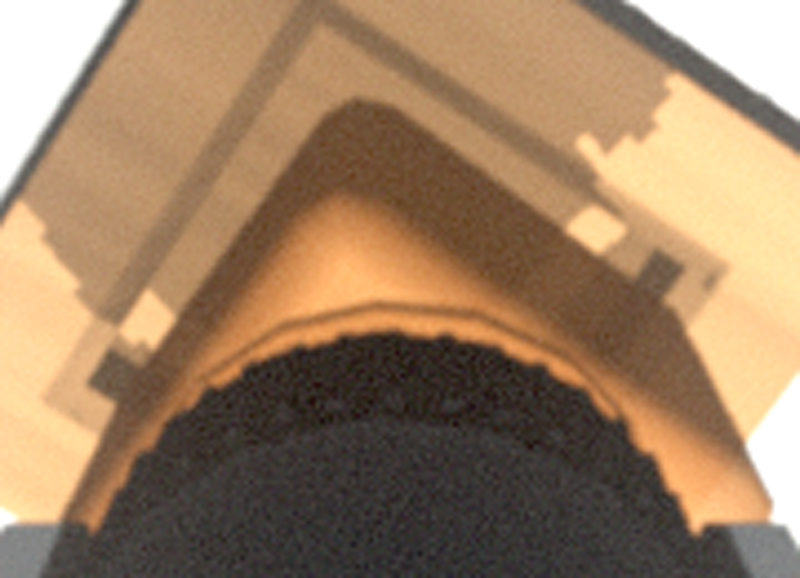

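```bash
python3 - <<'E'
from h import *
c=cal('wp1')
g=lambda p:(230+p[0]/4.444,170+p[1]/4.444)
for u in (.0477,.0457):
  P=[onz(c,g(q),u)[:2] for q in [(410,117),(520,200),(640,290)]]
  Q=[onz(c,g(q),u)[:2] for q in [(310,150),(250,230),(170,335)]]
  d=P[2]-P[0];e=Q[2]-Q[0];print(u,'dirs',np.degrees(np.arctan2(d[1],d[0]))%90,np.degrees(np.arctan2(e[1],e[0]))%90)
  # square with yaw 13.1 edges: distance of lines from block centre along its axes
  a=np.radians(13.1);X=np.array([np.cos(a),np.sin(a)]);Y=np.array([-np.sin(a),np.cos(a)]);B=np.array([.5236,-.231])
  print('edge1 pts in block frame',[(float((q-B)@X),float((q-B)@Y)) for q in P]);print('edge2',[(float((q-B)@X),float((q-B)@Y)) for q in Q])
E
```

```text
0.0477 dirs 9.779333872833377 9.702774089714183
edge1 pts in block frame [(0.027710886812870164, 0.01443462475066539), (0.026701198835834626, -0.002379179611058183), (0.025644851460101675, -0.021173452857633283)]
edge2 [(0.017665185972096917, 0.022225751849068658), (0.005308147965116371, 0.0229010467403917), (-0.011439328771686871, 0.02395346451085855)]
0.0457 dirs 9.779333872833519 9.702774089714183
edge1 pts in block frame [(0.027454943433563, 0.014228648369322486), (0.02643599692000158, -0.0027393335456280107), (0.02536996315502305, -0.021705944652302918)]
edge2 [(0.017317126522996107, 0.022091217771149183), (0.004846778176245863, 0.022772704914493864), (-0.012054267909317134, 0.02383477304090233)]
```

```bash
python3 - <<'E'
from h import *
o=[]
for f,(x,y) in [('wj3',(235,160)),('wj7',(230,180))]:
    im=cv2.convertScaleAbs(cv2.imread('pics/'+f+'.png'),alpha=1.3,beta=10)
    o.append(cv2.resize(im[y:y+130,x:x+180],(720,520),interpolation=cv2.INTER_CUBIC))
    cv2.imwrite('pics/z10'+f+'.png',o[-1])
E
```

```text
(no output)
```

View pics/z10wj3.png

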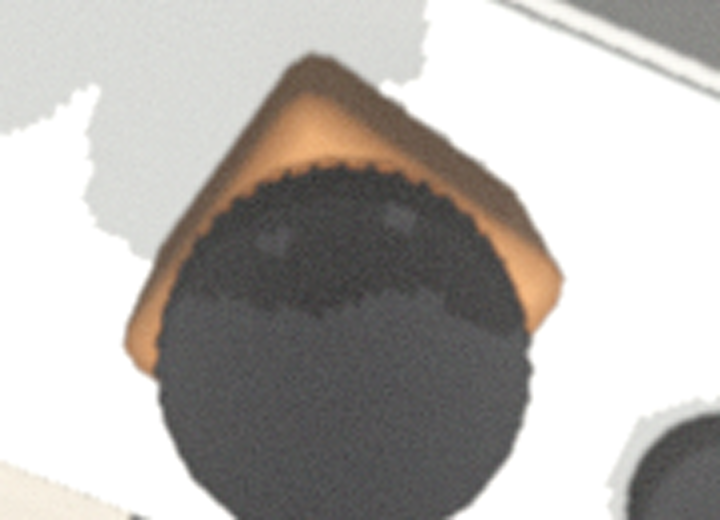

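View pics/z10wj7.png

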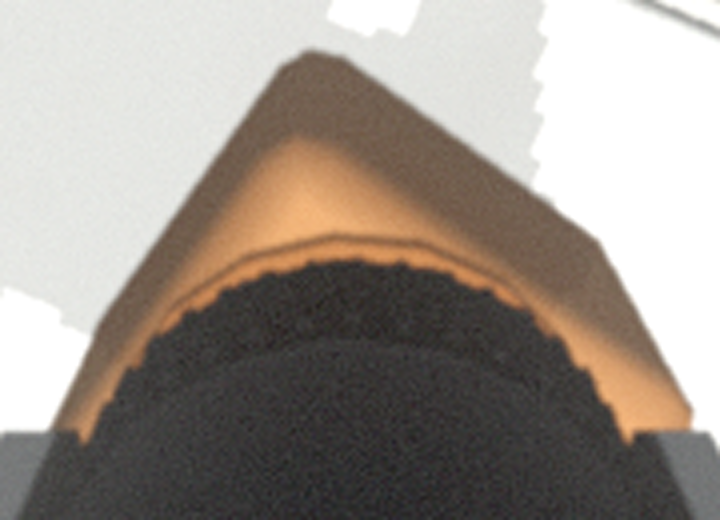

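```bash
cat > body.py <<'E'
from h import *
def body(f,o,sc,e1,e2,u):
    c=cal(f);g=lambda p:(o[0]+p[0]/sc,o[1]+p[1]/sc)
    P=[onz(c,g(q),u)[:2] for q in e1];Q=[onz(c,g(q),u)[:2] for q in e2]
    d=P[1]-P[0];e=Q[1]-Q[0];y1=np.degrees(np.arctan2(d[1],d[0]))%90;y2=np.degrees(np.arctan2(e[1],e[0]))%90
    y=(y1+y2)/2;d=np.array([np.cos(np.radians(y)),np.sin(np.radians(y))])
    n=lambda v:np.array([-v[1],v[0]])
    # axes: e1 edge & e2 edge directions
    def ax(v): 
        k=round((np.degrees(np.arctan2(v[1],v[0]))-y)/90)*90+y;return np.array([np.cos(np.radians(k)),np.sin(np.radians(k))])
    A=ax(P[1]-P[0]);Bx=ax(Q[1]-Q[0])
    # corner = intersection ; centre = corner + 27mm along A + 27 along Bx
    m1=(P[0]+P[1])/2;m2=(Q[0]+Q[1])/2
    cor=np.linalg.solve(np.c_[A,Bx],m1)  ; M=np.c_[A,Bx]
    a1=np.linalg.solve(M,m1);a2=np.linalg.solve(M,m2)
    corner=M@np.array([a2[0],a1[1]]);ctr=corner+.027*A+.027*Bx
    return y1,y2,ctr
E
python3 - <<'E'
from body import *
print('wj3',body('wj3',(235,160),4,[(345,65),(505,180)],[(285,85),(185,228)],0))
print('wj7',body('wj7',(230,180),4,[(350,65),(590,232)],[(280,80),(105,325)],0))
print('wp1',body('wp1',(230,170),4.444,[(410,117),(640,290)],[(310,150),(170,335)],.0477))
E
```

```text
wj3 (np.float64(77.45253132612261), np.float64(77.79948960700182), array([0.42956369, 0.19494273]))
wj7 (np.float64(77.92574256109647), np.float64(77.24606275564747), array([0.42931087, 0.19582093]))
wp1 (np.float64(9.779333872833377), np.float64(9.702774089714183), array([ 0.52406939, -0.2347422 ]))
```

The jar's yaw in the grip is 3.4° short of the pocket's. Its pose relative to the tool is the same as when it stood on the table, so it hasn't tilted. I'll correct the yaw plus a 1.5 mm offset and descend in stages.

```bash
python3 -m jog '0 -0.0015 0.004 -3.4; 0 -0.0015 0.008 -3.4; 0 -0.0015 0.012 -3.4; 0 -0.0015 0.016 -3.4; 0 -0.0015 0.02 -3.4; 0 -0.0015 0.022 -3.4; 0 -0.0015 0.022 -3.4; 0 -0.0015 0.022 -3.4'
```

```text
t: 10.95
position: [0.524, -0.2297, 0.0838]
tool_rot: [[0.638, 0.77, 0.007], [0.77, -0.638, -0.0], [0.005, 0.006, -1.0]]
wrist_force: [0.0, -0.3, -3.3]
finger_gap: 0.0494
```

```bash
python3 -m jog '0 0 0.004 0; 0 0 0.008 0; 0 0 0.012 0; 0 0 0.014 0; 0 0 0.016 0; 0 0 0.016 0'; python3 -m jog '0 0 0.001 0; 0 0 0.002 0; 0 0 0.003 0; 0 0 0.003 0'
```

```text
t: 11.45
position: [0.5239, -0.2296, 0.0673]
tool_rot: [[0.638, 0.77, 0.007], [0.77, -0.638, 0.0], [0.005, 0.005, -1.0]]
wrist_force: [0.9, 0.2, -4.4]
finger_gap: 0.0492
t: 11.78
position: [0.5249, -0.2301, 0.0655]
tool_rot: [[0.638, 0.77, 0.009], [0.77, -0.638, -0.001], [0.005, 0.007, -1.0]]
wrist_force: [0.1, -1.4, 8.5]
finger_gap: 0.0495
```

Contact at z = 0.0655 against an expected 0.0653. I'll check visually that it is seated.

```bash
python3 - <<'E'
from h import *
s=monitor.read_state(); print(s['t'],s['position'],s['joints'].round(1)); snap('wrist','wp2'); snap('scene','sp2')
a=cv2.imread('pics/sp2.png');k=cal('sp2')
im=cv2.convertScaleAbs(cv2.imread('pics/wp2.png'),alpha=1.4,beta=10)[150:300,210:430]
for z in (.008+.066,.074+.0): print(proj(k,[.5236,-.231,z]))
cv2.imwrite('pics/z11.png',np.hstack([cv2.resize(a[160:250,320:420],(390,351)),cv2.resize(im,(400,273)) if 0 else cv2.resize(im[:, :],(410,351))]))
E
```

```text
11.7833 [ 0.52487791 -0.23012773  0.0654513 ] [ 30.5  36.6 -18.2 118.   23.   28.2 -44.4]
[[374.79230721 191.10756895]]
[[374.79230721 191.10756895]]
```

View pics/z11.png

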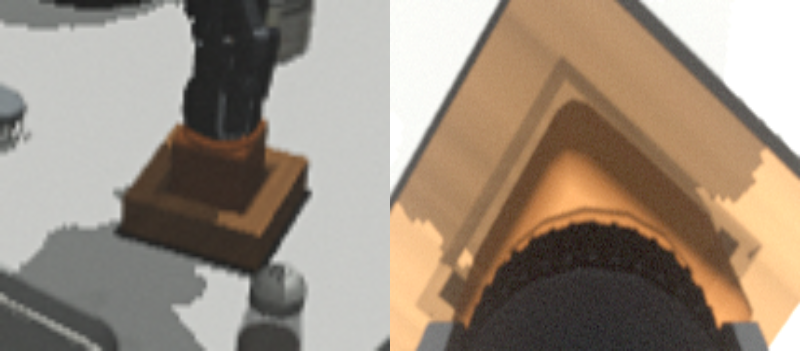

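The jar sits square in the pocket. Now I'll unscrew with a firmer grip, about 74° anticlockwise: 65° plus jar play and lead.

```bash
python3 -m jog '0 0 0 0; 0 0 0 -3; 0 0 0 -7; 0 0 0 -12; 0 0 0 -17; 0 0 0 -22; 0 0 0 -26; 0 0 0 -26' 255 115
python3 - <<'E'
from h import *
s=monitor.read_state(); T=s['tool_rot'];print(s['t'],s['position'],np.degrees(np.arctan2(T[1,0],T[0,0])),s['wrist_force'],s['ft_torque'],s['finger_gap'],s['joints'].round(1)); snap('wrist','wu1'); 
E
```

```text
t: 12.55
position: [0.5245, -0.2302, 0.0657]
tool_rot: [[0.234, 0.972, 0.009], [0.972, -0.234, -0.001], [0.001, 0.009, -1.0]]
wrist_force: [-2.0, -0.3, 4.9]
finger_gap: 0.0488
12.55 [ 0.52448356 -0.23024706  0.06571294] 76.45089259528106 [-1.9722778  -0.27126173  4.86743965] [ 0.00274401  0.55098133 -0.11198172] 0.04879244785206563 [ 35.3  37.6 -25.4 117.7  30.8  30.6 -25.9]
```

View pics/wu1.png

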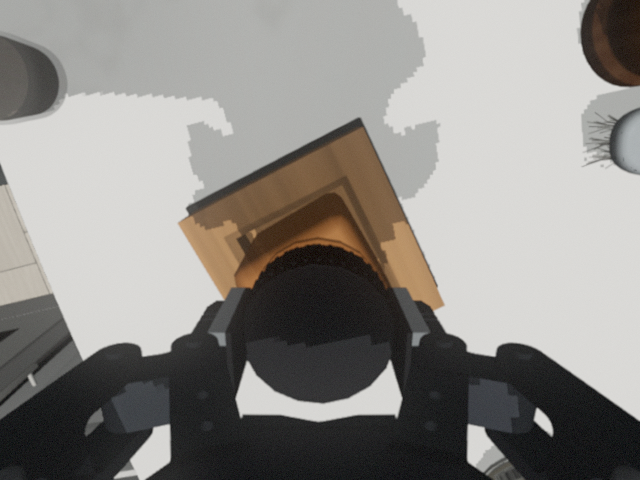

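The jar holds against the pocket walls: its corner at (330,193) stays nearly square to the block while the lid turns. I'll continue.

```bash
python3 -m jog '0 0 0 -5; 0 0 0 -10; 0 0 0 -15; 0 0 0 -20; 0 0 0 -25; 0 0 0 -30; 0 0 0 -34; 0 0 0 -34'
python3 - <<'E'
from h import *
s=monitor.read_state(); T=s['tool_rot'];print(s['t'],s['position'],np.degrees(np.arctan2(T[1,0],T[0,0])),s['wrist_force'],s['ft_torque'],s['finger_gap'],s['joints'].round(1)); snap('wrist','wu2'); 
E
```

```text
t: 13.27
position: [0.5232, -0.2301, 0.0657]
tool_rot: [[-0.346, 0.938, 0.006], [0.938, 0.346, -0.001], [-0.003, 0.006, -1.0]]
wrist_force: [-4.7, 1.8, 5.8]
finger_gap: 0.0486
13.2667 [ 0.52318871 -0.23006164  0.06571692] 110.27212074244616 [-4.74765861  1.83936834  5.78116661] [ 0.18515837  1.1326822  -0.17346778] 0.048560104501689565 [ 41.3  39.5 -34.6 117.4  39.5  34.6  -0.5]
```

View pics/wu2.png

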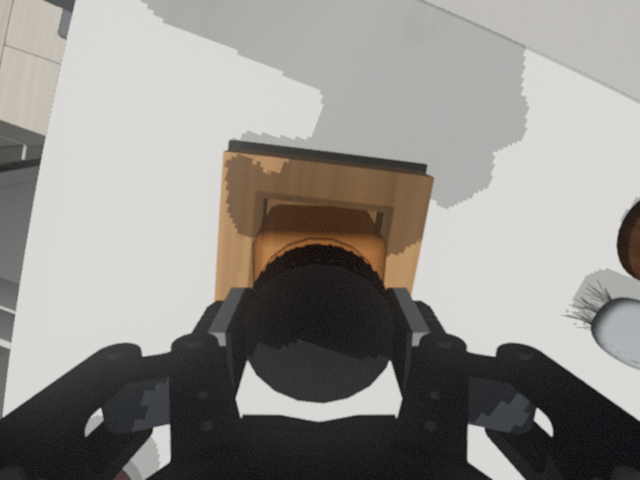

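Turned 59.9° so far. The jar itself has turned about 3.5° (its edge slopes 4.3° in the image against the block's 7.9°), so the thread is at about 54°. I'll turn about 12° more.

```bash
python3 -m jog '0 0 0 -4; 0 0 0 -8; 0 0 0 -12; 0 0 0 -12; 0 0 0 -12'
python3 - <<'E'
from h import *
s=monitor.read_state(); T=s['tool_rot'];print(s['t'],s['position'],np.degrees(np.arctan2(T[1,0],T[0,0])),s['wrist_force'],s['ft_torque'],s['finger_gap'],s['joints'].round(1)); snap('wrist','wu3'); 
im=cv2.convertScaleAbs(cv2.imread('pics/wu3.png'),alpha=1.4,beta=10)[130:300,210:440];cv2.imwrite('pics/z12.png',cv2.resize(im,(690,510),interpolation=cv2.INTER_CUBIC))
E
```

```text
t: 13.73
position: [0.5223, -0.2299, 0.0657]
tool_rot: [[-0.529, 0.849, 0.005], [0.849, 0.529, -0.001], [-0.003, 0.004, -1.0]]
wrist_force: [-3.4, 1.2, 4.7]
finger_gap: 0.0489
13.7333 [ 0.52230892 -0.22994037  0.06569161] 121.9352400790675 [-3.35548785  1.16977819  4.73489163] [ 0.18927443  0.88927083 -0.15477604] 0.048916723437088215 [ 43.2  40.3 -37.7 117.4  42.1  36.2   8.7]
```

View pics/z12.png

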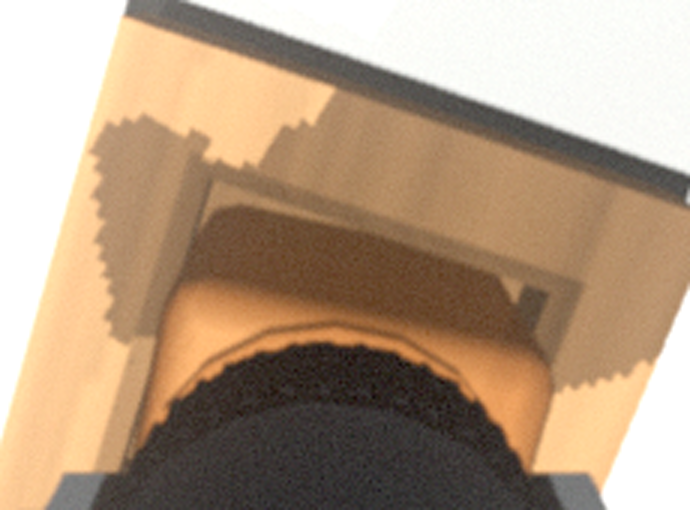

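Total turn is 71.6°, less about 3.9° of jar turn and 2.9° of lead, leaving the thread at about 65°. I'll lift gently.

```bash
python3 -m jog '0 0 -0.001 0; 0 0 -0.002 0; 0 0 -0.004 0; 0 0 -0.006 0; 0 0 -0.006 0; 0 0 -0.006 0'
python3 - <<'E'
from h import *
s=monitor.read_state(); print(s['t'],s['position'],s['wrist_force'],s['finger_gap']); snap('wrist','wl1');snap('scene','sl1')
im=cv2.imread('pics/wl1.png')[130:300,210:440];a=cv2.imread('pics/sl1.png')
cv2.imwrite('pics/z13.png',np.hstack([cv2.resize(im,(460,340)),cv2.resize(a[160:250,330:420],(340,340))]))
E
```

```text
t: 14.28
position: [0.5224, -0.2299, 0.0719]
tool_rot: [[-0.529, 0.849, 0.005], [0.849, 0.529, -0.001], [-0.003, 0.004, -1.0]]
wrist_force: [-1.9, 0.8, 0.1]
finger_gap: 0.0488
14.2833 [ 0.52237759 -0.22994447  0.07192789] [-1.9117866   0.78997915  0.11918012] 0.04875287135379621
```

View pics/z13.png

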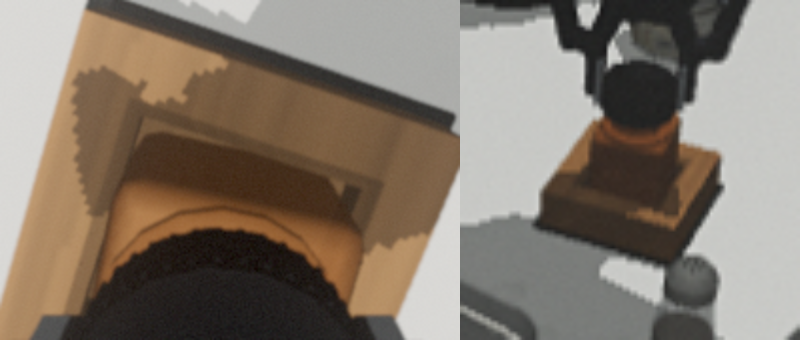

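The lid is free: the vertical force is about 0 and the jar stayed down. I'll continue straight up.

```bash
python3 -m jog '0 0 -0.004 0; 0 0 -0.009 0; 0 0 -0.014 0; 0 0 -0.02 0; 0 0 -0.027 0; 0 0 -0.034 0; 0 0 -0.038 0; 0 0 -0.038 0'
python3 -m jog '0 0 0 0; 0 0 0 0; 0 0 0 0'
python3 - <<'E'
from h import *
s=monitor.read_state(); print(s['t'],s['position'],s['tool_rot'][:,2],s['wrist_force'],s['finger_gap']); snap('wrist','wl2');snap('scene','sl2');snap('top','tl2')
im=cv2.imread('pics/wl2.png');a=cv2.imread('pics/sl2.png')
cv2.imwrite('pics/z14.png',np.hstack([cv2.resize(im,(460,345)),cv2.resize(a[140:250,320:428],(340,345))]))
E
```

```text
t: 15.05
position: [0.5227, -0.2301, 0.111]
tool_rot: [[-0.529, 0.849, 0.007], [0.849, 0.529, -0.001], [-0.005, 0.005, -1.0]]
wrist_force: [-0.3, 1.0, -0.2]
finger_gap: 0.049
t: 15.3
position: [0.5225, -0.2301, 0.1108]
tool_rot: [[-0.528, 0.849, 0.006], [0.849, 0.529, -0.001], [-0.004, 0.005, -1.0]]
wrist_force: [-0.7, -0.2, -0.3]
finger_gap: 0.0492
15.3 [ 0.52254573 -0.23011334  0.11081097] [ 0.00624976 -0.00139217 -0.9999795 ] [-0.70807397 -0.23886135 -0.31430132] 0.04919526885578154
```

View pics/z14.png

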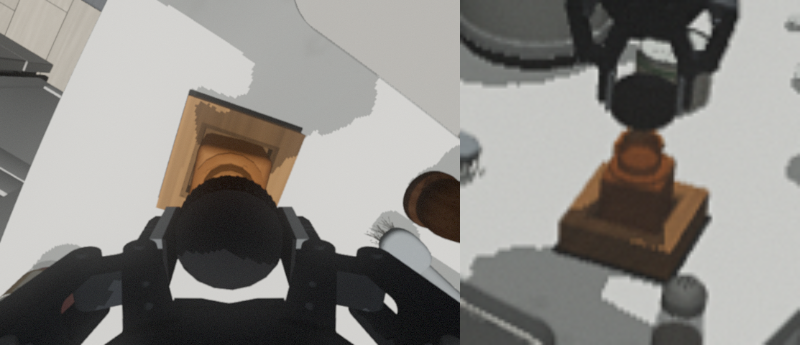

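The lid is clear of the bare neck, held level about 25 mm above the mouth, and the jar is still upright in the pocket. I'll hand it in.

```bash
python3 -c "
from plant import job; print(job.sign_off())"
```

```text
the job is handed in; nothing more can be done
None
```

The jar is seated in the pocket and its lid is off. The gripper is holding the lid level, about 25 mm above the mouth, and I handed the job in at about 15.5 s. No verdict came back.

**What I did:**
- I picked the jar up by its lid and turned it to match the pocket.
- I set it down until it touched the floor, at TCP z 0.0655 m against 0.0653 m expected.
- I turned the lid about 71.6° anticlockwise. Less about 4° of jar turn and 3° of lead, that put the thread at about 65°.
- I then lifted the lid 45 mm straight up.

**Last checks:**
- During the lift the vertical force read about 0 N, and at the end about −0.3 N, so only the lid is being held.
- The pictures show the neck bare and the jar upright in the pocket, and the tool is level to 0.4°.
- I judged the seating from the contact height and the pictures. I did not measure it again after the lift.

**What disagreed:**
- **First grasp:** it closed on nothing, just above the lid. In the wrist pictures the fingertips stood about 20 mm behind the TCP, not 11 mm ahead as stated. I lowered the tool by what I measured, and the second grasp held.
- **Jar angle:** my first estimate was about 3.4° off and side on by about 1.5 mm, which I corrected over the pocket.
- **Grip gap:** it read 49–50 mm on the 52 mm lid.

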